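# Hang the graduated gauge plate on its keeper hook

## Robot

A 6-joint arm with a two-finger parallel gripper is mounted at the origin on the work surface. World frame = base frame: x ahead of the robot, y to its left, z up, the work surface at z = 0. Lengths are in m, angles in degrees, forces in N, time in s.
With the tool pointing down it reaches from about 0.3 to 0.75 m from the base axis. Payload 8.5 kg.
Tool frame: the origin (TCP) lies on the centre line of the jaws, within the pads' length; the fingertips stand 14 mm ahead of it and the grasp point (between the pads) lies 5 mm behind it; z points along the fingers, x is the direction in which the jaws open and shut, and the axes are right-handed (so a half turn about z gives the same grasp; the last joint's range is limited). The gripper opens to 85 mm and grips with 20 to 120 N. Pads are 22 mm wide; open, the fingers measure 114 mm over their backs; the gripper's body (76 mm by 85 mm) begins 54 mm behind the grasp point. The pads swing forward as they close: fully open they stand 13 mm farther back than shut.
Start: joints at [64.441, 21.807, 74.336, -0, 83.858, -12.336], TCP at [0.126, 0.535, 0.207] pointing down, gripper open.
Joint ranges: [-178.18, 178.18], [-50.72, 133.34], [12.68, 142.11], [-81.47, 261.47], [9.98, 163.14], [-165.26, 165.26]. Speed limits (degrees/s): [136.94, 136.94, 180, 180, 180, 180].

## Interface

Orientations are given as a 3x3 rotation matrix whose columns are the frame's x, y, z axes.
In Python, from rig import * gives the robot as it stands.
- The arm moves only by the shell command python3 -m crank 'ROWS' [FORCE]. ROWS is JSON, one flat list of numbers, 7 for each row, row after row: the turn, a rotation vector about the world's x, y, z in rad, then the shift along the world's x, y, z in m, then the opening in per cent of the stroke, from 0 (shut) to 100 (fully open). A call has 1 to 20 rows; each row shifts and turns the commanded pose from where the row before left it; what a row does not reach is not made up. A row lasts 1/10 s, in which the tool goes at most 50 mm and 8.59 degrees, less where a joint would pass 70% of its speed; a pose out of reach is approached as far as the arm can. A call is refused whole if a number of a shift passes 0.05 or a number of a turn 0.15, either way. A call with a gripper value outside its range is refused whole. The fingers move at their own pace and stop on an object; FORCE is the grip in N (left out, the last holds). Time passes only in rows, so rows that do not move let the fingers close. It gives the time, the measured TCP pose, the force and the opening at its end, in the units of the state.
- observe(): the state, without advancing time (a new reading comes with each control period).
- get_image(name): name is "scene" or "side" or "wrist"; returns a dict with "frame" (420x560x3 uint8, red, green, blue), "fov_y" (degrees; the focal length in pixels is half the picture's height over the tangent of half this angle, whatever the lens; pixels are square), "cx", "cy" (the principal point, pixels), "world_to_cam" (4x4, takes a point from world to camera coordinates). Camera axes: x right, y up, looking along -z (the intrinsics and any distortion apply to the point x, -y, -z); pixel columns grow to the right and rows downward; lengths in m; the calibration is good to about 2 mm. The wrist camera is an equidistant fisheye: a pixel r from the principal point sees the ray r / f radians off the axis. A picture is of the moment at which its call begins. There is no depth.
- close_job(): hands the job in, once; it reports no verdict.
The state is a dict: "time_s": time; "q": joint angles; "qvel": joint speeds; "joint_efforts": joint torques, N m; "position": TCP position; "tool_rot": TCP orientation; "ft_force": force on the tool from outside, world axes, zero at the start; "wrist_torque": the same for the moment, N m; "grip_width": finger opening in m.
Only numpy, scipy, OpenCV 4.12 (cv2) and the standard library are available. Lean on these libraries where they do the work, as an engineer would, in place of code of your own. Each camera call takes 0.05 s, during which the arm holds its last target. There are 200 camera calls.

## Task

Lift the graduated gauge plate out of its wooden holder and hang it on the orange hook of the blue stand with its white, graduated face pointing outward, away from the blue board. Press it down gently, feeling for the bottom, until it sits fully home on the hook and the brass spring keeper has sprung out into the gauge's upper window. Then give it one firm press home, about 10 to 20 N and never over 30 N, before you let go of it, and leave the other things on the bench where they are.

Things in the scene. Friction and masses are not known exactly. Their poses are not given: they have to be found in the camera images.
- gauge: Loose flat aluminium plate, 8 mm thick, yellow grip on top, 0.10 to 0.20 kg. Origin: middle of its bottom edge; z up the plate, y along its width, x normal to it: the +x side is the marked face (white, black graduations, red dot), the -x side bare metal. Blade 80 mm wide from z = 0 to 110 mm. At the start it stands upright in the holder, turned to any side.
- handle (a point): Point to grasp on the gauge's yellow grip, 171 mm above the gauge's origin. The grip is 44 mm wide (y), 12 mm thick (x), from z = 148 to 192 mm; pinch it from above across its 12 mm. Under it a black finger guard, 44 mm wide, 24 mm thick (x), z = 136 to 148 mm: fingertips standing on it can push the gauge down without slipping. Below, z = 110 to 136 mm, the neck is 8 mm thick.
- slot_top (a point): Middle of the upper edge of the gauge's hanging slot, (0, 0, 85) mm in its frame; this edge rests on the hook. The slot goes through the plate, 18 mm wide (y), z = 39 to 85 mm. Above it an 8 mm tall bridge, then the keeper window, also through, 18 mm wide, z = 93 to 110 mm.
- mark (a point): Centre of the red dot on the gauge's marked face, at (4, 19, 80) mm in the gauge's frame.
- holder: Fixed wooden block 60 x 104 x 33 mm (x, y, z), origin mid underside on the table, with a slot open at the top, 11 mm wide (x), 86 mm long (y), its floor 8 mm above the table (25 mm deep). The gauge stands in it, its own axes along the holder's.
- stand: Fixed stand with a blue board; origin on the table below the middle of the board's front face; z up, +x outward: the way the hook points and the marked face must point. Board 60 mm wide, 194 mm tall, from x = -16 to 0 mm. Foot 120 x 120 x 12 mm, x = -80 to 40 mm. Hung fully home, the gauge's axes lie along the stand's, its origin 85 mm below the hook's seat, x = 4 to 7 mm, y = 0 +- 4 mm.
- hook_nominal (a point): Point on the board's front face, 160 mm above the table: the NOMINAL seat height. The orange hook is clamped up to 10 mm higher or lower, anew each time, and that is not measured: find it by feel or by eye. Hook 10 mm wide (y): bar 8 mm thick, x = 0 to 17 mm, its upper side is the seat; upturned lip at its end, x = 11 to 17 mm, rising 10 mm above the seat. Trough 11 mm wide.
- keeper (a joint): Push-back of the brass spring keeper into the board (m): 0 = sprung out, 0.0065 = stop. A wedge 8 mm wide jutting 5.5 mm from the board; nose 12 mm above the seat, sloping to the board 9.5 mm above and 3.2 mm below. 3 N starts it, 6 N makes it flush. Rubbing on the gauge's back it holds the gauge up, so push down; gauge home: it springs into the window, reads about 0.
- screwdriver: Bystander: screwdriver with a red handle, lying near the robot; origin under its middle. Leave alone.
- mould: Bystander: open wooden mould frame 100 x 130 x 22 mm; origin mid underside. Leave alone.
- cup: Bystander: white cup, 76 mm wide, 100 mm tall; origin mid underside. Leave alone.
- offcut: Bystander: wood offcut 50 x 110 x 18 mm between holder and stand; origin mid underside. Leave alone.
- template: Bystander: flat red plate 120 x 120 x 5 mm with a round hole; origin mid underside. Leave alone.
- glue: Bystander: white glue bottle, 52 mm wide, 120 mm tall; origin mid underside. Leave alone.
- eraser: Bystander: blue board eraser 50 x 130 x 28 mm; origin mid underside. Leave alone.

How it is judged:
By the outcome, as a careful person would: the job done as asked, in the order asked, and still so for the second after the job is handed in, with the robot touching nothing.
It also fails if it takes over 48 s, if anything falls off the work surface, if the arm or the gripper's body presses on something with over 40 N, if the wrist force passes 120 N, or if a joint passes its speed limit or range.

## Working session

There is one attempt and no reset: what is moved stays moved. The work goes in short steps, Python scripts to look and compute and a shell command to move; the robot and the scene stay as the last step left them, time stands still between calls to the robot, and variables do not carry over. Pictures are saved under pics/ and viewed, about 8 in all and at most 12, crops included, and the job is handed in when it is done.

```bash
mkdir -p pics; ls; python3 - <<'E'
from rig import *
import cv2,numpy as np
s=observe();print(s)
for n in("scene","side"):
    d=get_image(n);cv2.imwrite(f"pics/{n}0.png",cv2.resize(d["frame"][:,:,::-1],(800,600),interpolation=cv2.INTER_CUBIC));print(n,d["fov_y"],d["cx"],d["cy"],d["world_to_cam"].tolist() if hasattr(d["world_to_cam"],'tolist') else d["world_to_cam"])
E
```

```text
pics
{'time_s': 0.0, 'q': array([ 6.44401549e+01,  2.18423752e+01,  7.43856571e+01,  1.93802693e-03,
        8.38552015e+01, -1.23350416e+01]), 'qvel': array([ 0.05787899,  0.00637966, -0.01014174,  0.0287985 ,  0.03675934,
       -0.15279968]), 'joint_efforts': array([-2.66584275e-04, -4.48472965e+01, -2.31276047e+01, -2.48715760e-04,
        4.86386954e-03, -8.28858390e-06]), 'position': array([0.12567107, 0.53512535, 0.20639349]), 'tool_rot': array([[ 2.28775398e-01,  9.73479011e-01, -6.57113024e-04],
       [ 9.73478209e-01, -2.28776084e-01, -1.29602377e-03],
       [-1.41198368e-03, -3.43186857e-04, -9.99998944e-01]]), 'ft_force': array([-0.03893374,  0.31557988, -0.73223158]), 'wrist_torque': array([-0.00385581, -0.01047373,  0.01467903]), 'grip_width': 0.08557880825290162}
scene 43.90877805003964 271.7442303104116 205.76774867737672 [[0.8866505467921002, 0.4623197063787871, -0.010549737774058387, -0.46352075485596084], [-0.23754016035578626, 0.4748980143230219, 0.8473762730984379, 0.0048433319731842365], [0.3967687992917496, -0.7488206494788207, 0.5308880812588472, -1.599682536213886], [0.0, 0.0, 0.0, 1.0]]
side 45.24668000639844 281.723354303731 210.82950408159536 [[0.9585616993270697, -0.28436544932459673, -0.01719766884263322, -0.48041528886105006], [0.21997383860623426, 0.7004434603764451, 0.6789627892194902, -0.21530135482412452], [-0.1810275639565396, -0.6546107622444746, 0.7339712331158963, -1.0702051145827405], [0.0, 0.0, 0.0, 1.0]]
```

View pics/scene0.png

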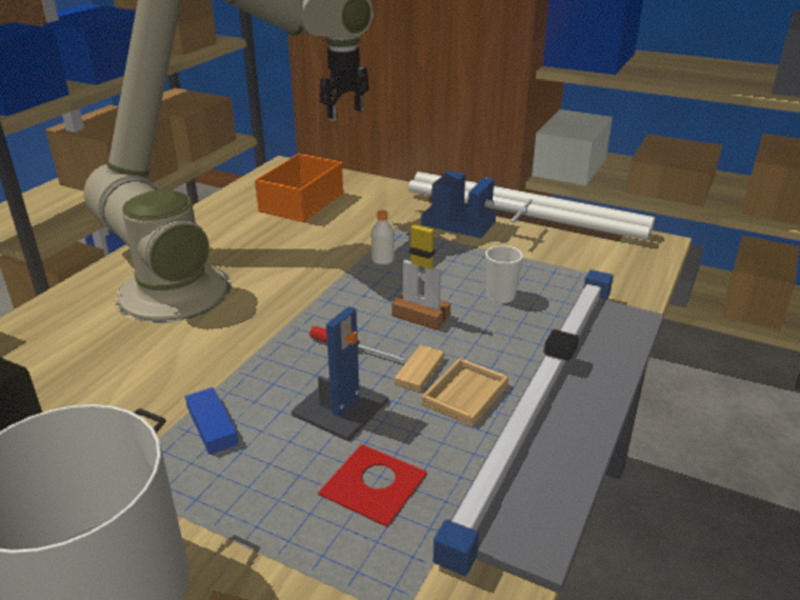

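View pics/side0.png

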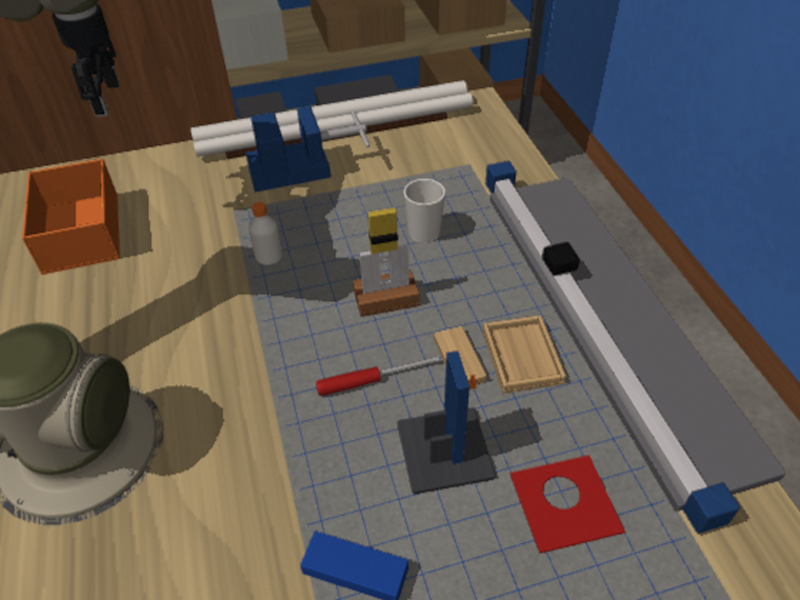

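The scene view shows the gauge in its holder at about (421,270), the stand at (343,370) with the hook to its right, and the offcut at (420,367). In the side view the gauge is at (384,255) and the stand at (452,420). Next I'll enlarge the gauge and stand in both views.

```bash
cat > h.py <<'E'
import numpy as np,cv2
from rig import *
def cam(n):
    d=get_image(n);W=np.array(d["world_to_cam"]);f=210/np.tan(np.radians(d["fov_y"])/2);return d,W,f
def ray(W,f,d,u,v):
    R=W[:3,:3];c=-R.T@W[:3,3];k=R.T@np.array([(u-d["cx"])/f,-(v-d["cy"])/f,-1]);return c,k/np.linalg.norm(k)
def onz(W,f,d,u,v,z):
    c,k=ray(W,f,d,u,v);return c+k*(z-c[2])/k[2]
def tri(rs):
    A=sum(np.eye(3)-np.outer(k,k) for c,k in rs);b=sum((np.eye(3)-np.outer(k,k))@c for c,k in rs);return np.linalg.solve(A,b)
def proj(W,f,d,p):
    x=W[:3,:3]@np.array(p)+W[:3,3];return d["cx"]+f*x[0]/-x[2],d["cy"]-f*x[1]/-x[2]
E
python3 - <<'E'
import cv2,numpy as np
a=cv2.imread("pics/scene0.png");a=None
from h import *
t=[]
for n,rg in(("scene",[(265,150,66,84),(200,210,80,102)]),("side",[(240,140,66,84),(270,240,80,102)])):
    d,W,f=cam(n);F=d["frame"][:,:,::-1]
    for x,y,w,h in rg:
        t.append(cv2.resize(F[y:y+h,x:x+w],(396,None) and (int(w*300/h),300) if 0 else (390,300) if 0 else (int(w*4.5),int(h*4.5)) if w==66 else (int(w*4.5),int(h*4.5)),interpolation=cv2.INTER_CUBIC))
H=max(i.shape[0] for i in t)
t=[cv2.copyMakeBorder(i,0,H-i.shape[0],0,0,cv2.BORDER_CONSTANT) for i in t]
cv2.imwrite("pics/sc1.png",np.hstack(t[:2]));cv2.imwrite("pics/si1.png",np.hstack(t[2:]))
m=np.hstack(t[:2]);n=np.hstack(t[2:]);
print(m.shape)
g=np.vstack([m,n]);s=600/g.shape[0];print(g.shape)
# stand+gauge 4-up at 3x
F1=get_image("scene")["frame"][:,:,::-1];F2=get_image("side")["frame"][:,:,::-1]
c=[F1[150:235,260:360],F1[205:305,195:295][:85+15],F2[140:225,230:330],F2[238:338,268:368]]
A=[cv2.resize(i,(400,i.shape[0]*4),interpolation=cv2.INTER_CUBIC)[:300 if k%2==0 else 300] for k,i in enumerate(c)]
cv2.imwrite("pics/quad.png",np.vstack([np.hstack(A[:2]),np.hstack(A[2:])]))
E
```

```text
(459, 657, 3)
(918, 657, 3)
```

View pics/quad.png

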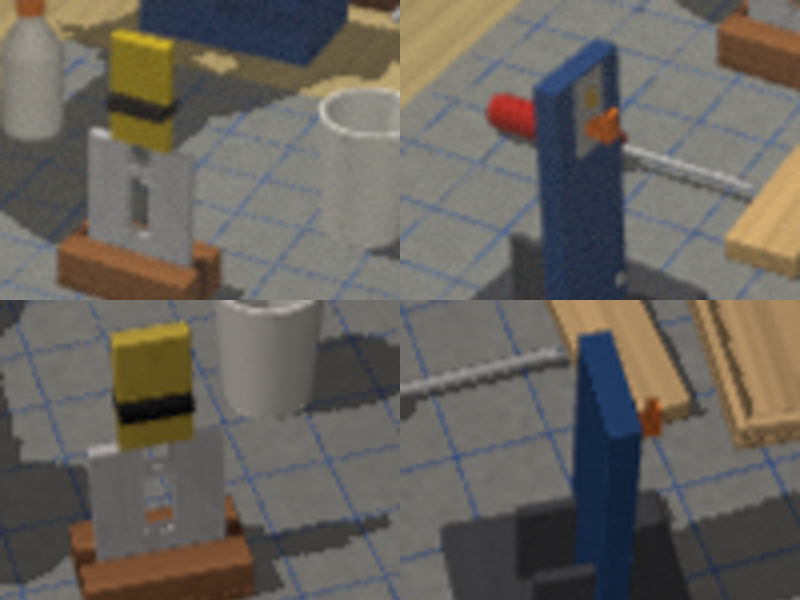

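```bash
python3 - <<'E'
from h import *
C1=cam("scene");C2=cam("side")
def q(a,b):
    u1=(a[0]/4+260,150+a[1]/4) if a[0]<400 else (195+(a[0]-400)/4,205+a[1]/4)
    u2=(230+b[0]/4,140+(b[1]-300)/4) if b[0]<400 else (268+(b[0]-400)/4,238+(b[1]-300)/4)
    r=[ray(C1[1],C1[2],C1[0],*u1),ray(C2[1],C2[2],C2[0],*u2)]
    p=tri(r);e=[np.linalg.norm(np.cross(p-c,k)) for c,k in r];return p,e
P={}
for n,a,b in[("bladeL",(90,130),(88,450)),("bladeR",(193,153),(222,425)),("gripTL",(111,35),(113,345)),("gripTR",(174,42),(190,337)),("guardL",(108,98),(116,412)),("guardR",(176,105),(194,404)),
 ("brdTopNear",(552,96),(638,432)),("brdTopFar",(616,44),(608,332)),("brdBackNear",(536,88),(610,437)),("brdBackFar",(600,40),(580,335)),("hooktip",(613,110),(656,400))]:
    P[n],e=q(a,b);print(n,P[n].round(4),np.round(e,4))
d=P["bladeR"]-P["bladeL"];print(np.linalg.norm(d),np.degrees(np.arctan2(d[1],d[0])))
d=P["gripTR"]-P["gripTL"];print(np.linalg.norm(d),np.degrees(np.arctan2(d[1],d[0])))
d=P["brdTopFar"]-P["brdTopNear"];print(np.linalg.norm(d),np.degrees(np.arctan2(d[1],d[0])))
E
```

```text
bladeL [0.4772 0.1547 0.1179] [0.0006 0.0006]
bladeR [0.5574 0.1501 0.1211] [0.002 0.002]
gripTL [0.4952 0.1495 0.1982] [0.0014 0.0014]
gripTR [0.5398 0.1481 0.1994] [0.0059 0.0059]
guardL [0.494  0.1478 0.1502] [0.0014 0.0014]
guardR [0.5413 0.1485 0.1505] [0.0073 0.0073]
brdTopNear [ 0.5313 -0.197   0.1925] [0.0013 0.0013]
brdTopFar [ 0.5378 -0.1389  0.1935] [0.0023 0.0023]
brdBackNear [ 0.519  -0.1947  0.192 ] [0.002 0.002]
brdBackFar [ 0.5254 -0.1352  0.1908] [0.0019 0.0019]
hooktip [ 0.552  -0.1678  0.1712] [0.0016 0.0016]
0.08040344811956329 -3.2542301468206474
0.044636009242214024 -1.7163892547270079
0.05843332605730156 83.58651759164154
```

The triangulated points agree with the given sizes: blade width 80.4 mm, blade top z ≈ 0.119, grip width 44.6 mm, and board top z ≈ 0.193 with a 58.4 mm width.

- **Gauge:** centre ≈ (0.517, 0.155), with the bare side facing −y.
- **Stand:** front middle ≈ (0.5345, −0.168), outward at about −6.4°.
- **Hook:** lip top ≈ 0.171, so the seat is at about 0.161.

I'll move above the gauge and look with the wrist camera.

```bash
python3 -m crank '[0,0,0.0133,0.010,-0.010,0.03,50, 0,0,0.0133,0.020,-0.020,0.03,50, 0,0,0.0133,0.03,-0.03,0.02,50, 0,0,0.0133,0.03,-0.03,0.013,50, 0,0,0.0133,0.03,-0.03,0,50, 0,0,0.0133,0.03,-0.03,0,50, 0,0,0.0133,0.03,-0.03,0,50, 0,0,0.0133,0.03,-0.03,0,50, 0,0,0.0133,0.03,-0.03,0,50, 0,0,0.0133,0.03,-0.03,0,50, 0,0,0.0133,0.03,-0.03,0,50, 0,0,0.0133,0.03,-0.03,0,50, 0,0,0.0133,0.03,-0.03,0,50, 0,0,0.0133,0.02,-0.02,0,50, 0,0,0,0.011,0,0,50, 0,0,0,0,0,0,50, 0,0,0,0,0,0,50]' 60; python3 - <<'E'
from h import *
s=observe();print(s["position"],s["tool_rot"].round(4).tolist(),s["time_s"])
d=get_image("wrist");cv2.imwrite("pics/w1.png",cv2.resize(d["frame"][:,:,::-1],(800,600),interpolation=cv2.INTER_CUBIC));print(d["fov_y"],d["cx"],d["cy"],np.array(d["world_to_cam"]).round(4).tolist())
E
```

```text
time_s: 2.1
position: [0.5162, 0.1563, 0.3]
tool_rot: [[0.044, 0.999, -0.0], [0.999, -0.044, 0.0], [0.0, -0.0, -1.0]]
ft_force: [-0.5, 0.2, 0.4]
grip_width: 0.0428
[0.51617297 0.15631743 0.30001635] [[0.0437, 0.999, -0.0004], [0.999, -0.0437, 0.0002], [0.0002, -0.0004, -1.0]] 2.1
65.70646984690485 281.30914680347854 212.93127254078814 [[0.0448, 0.999, 0.001, -0.1787], [-0.9531, 0.043, -0.2997, 0.5516], [-0.2995, 0.0125, 0.954, -0.3157], [0.0, 0.0, 0.0, 1.0]]
```

View pics/w1.png

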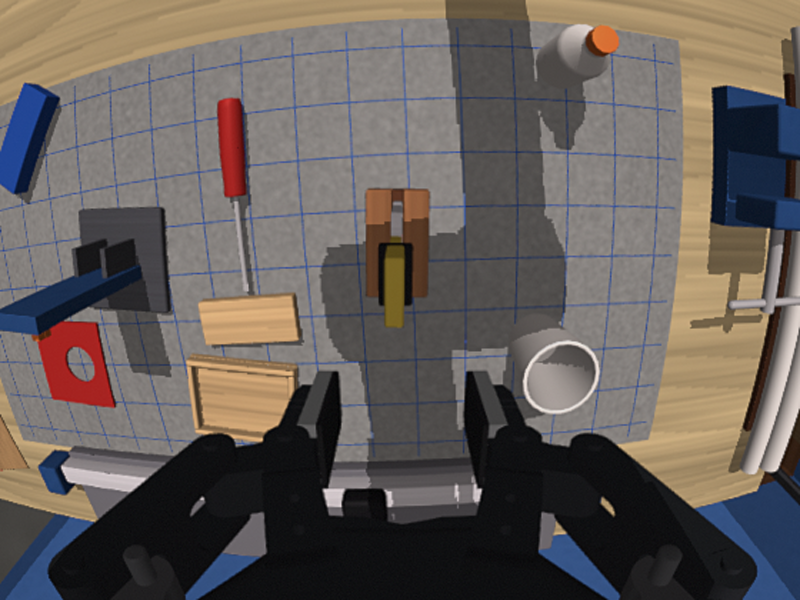

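The wrist view shows the grip's near end at (385–404, 327), the guard at (379–412, 243–304), and the holder top at (366–429, 190–297). The fingers straddle x ≈ 403. Now to back-project these.

```bash
cat >> h.py <<'E'
def wz(d,x,y,z,s=0.7):
    W=np.array(d["world_to_cam"]);f=210/np.tan(np.radians(d["fov_y"])/2)
    a,b=x*s-d["cx"],y*s-d["cy"];r=np.hypot(a,b);t=r/f
    k=np.array([a/r*np.sin(t),-b/r*np.sin(t),-np.cos(t)]);R=W[:3,:3];c=-R.T@W[:3,3];k=R.T@k
    return c+k*(z-c[2])/k[2]
def wp(d,p,s=0.7):
    W=np.array(d["world_to_cam"]);f=210/np.tan(np.radians(d["fov_y"])/2);x=W[:3,:3]@np.array(p)+W[:3,3]
    h=np.hypot(x[0],x[1]);t=np.arctan2(h,-x[2]);return ((d["cx"]+f*t*x[0]/h)/s,(d["cy"]-f*t*x[1]/h)/s)
E
python3 - <<'E'
from h import *
d=get_image("wrist")
for n,x,y,z in[("gripnearL",385,327,.2),("gripnearR",404,327,.2),("hFL",367,190,.033),("hFR",429,190,.033),("hNL",366,296,.033),("hNR",428,297,.033),("guardNL",379,304,.156),("guardNR",412,304,.156),("guardFL",379,243,.156),("guardFR",412,243,.156)]:print(n,wz(d,x,y,z).round(4))
S=[np.array([.5345,-.168,0])]
E
```

```text
gripnearL [0.5369 0.1444 0.2   ]
gripnearR [0.5374 0.156  0.2   ]
hFL [0.4628 0.1258 0.033 ]
hFR [0.4655 0.1832 0.033 ]
hNL [0.5653 0.1186 0.033 ]
hNR [0.569 0.179 0.033]
guardNL [0.5357 0.1388 0.156 ]
guardNR [0.5368 0.1619 0.156 ]
guardFL [0.4924 0.1412 0.156 ]
guardFR [0.4935 0.1636 0.156 ]
```

```bash
python3 -m crank '[0,0,-0.008,-0.0007,-0.0043,-0.02,50, 0,0,0,0,0,-0.03,50, 0,0,0,0,0,-0.03,50, 0,0,0,0,0,-0.025,50, 0,0,0,0,0,-0.015,50, 0,0,0,0,0,-0.007,50, 0,0,0,0,0,0,50, 0,0,0,0,0,0,0, 0,0,0,0,0,0,0, 0,0,0,0,0,0,0, 0,0,0,0,0,0,0, 0,0,0,0,0,0,0]' 60; python3 -m crank '[0,0,0,0,0,0,0, 0,0,0,0,0,0,0, 0,0,0,0,0,0,0]'
```

```text
time_s: 3.4
position: [0.5166, 0.1511, 0.1742]
tool_rot: [[0.053, 0.999, 0.002], [0.999, -0.053, 0.0], [0.0, 0.002, -1.0]]
ft_force: [0.5, -0.4, 5.9]
grip_width: 0.0082
time_s: 3.7
position: [0.5166, 0.1512, 0.1742]
tool_rot: [[0.053, 0.999, 0.002], [0.999, -0.053, 0.0], [0.0, 0.002, -1.0]]
ft_force: [-1.3, -0.1, 7.0]
grip_width: 0.0079
```

The grip reads 7.9 mm, not 12 mm, with 7 N upward, so I'll look before lifting.

```bash
python3 - <<'E'
from h import *
d=get_image("wrist");F2=get_image("side")["frame"][:,:,::-1]
a=cv2.resize(d["frame"][:,:,::-1][200:400,180:380],(400,400),interpolation=cv2.INTER_CUBIC)
b=cv2.resize(F2[100:220,220:340],(400,400),interpolation=cv2.INTER_CUBIC)
cv2.imwrite("pics/g1.png",np.hstack([a,b]))
E
```

```text
(no output)
```

View pics/g1.png

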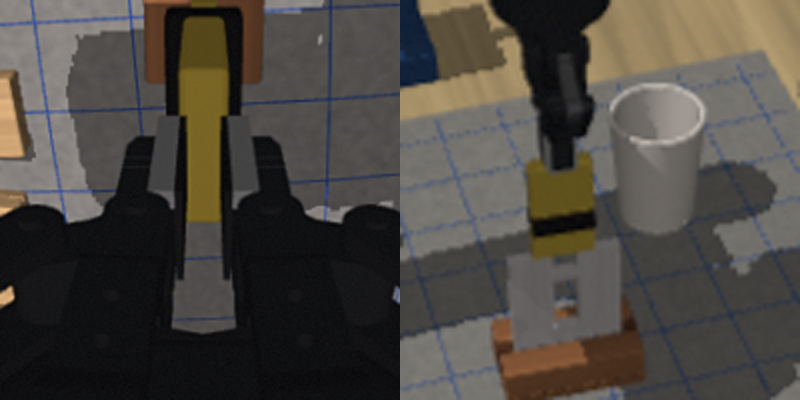

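```bash
python3 - <<'E'
from h import *
s=observe();p=s["position"];R=s["tool_rot"];print(s["time_s"],s["grip_width"],s["ft_force"].round(1),s["wrist_torque"].round(2))
d,W,f=cam("side")
for o in(-.054,-.02,-.005,0,.014):
    u,v=proj(W,f,d,p+R[:,2]*o-R[:,0]*.006);print(o,((u-220)/.3+400).round(),((v-100)/.3).round())
w=get_image("wrist")
for o in(-.02,0,.014):
  for sx in(-.006,.006):
    x,y=wp(w,p+R[:,2]*o+R[:,0]*sx+R[:,1]*0,1.0);print("w",o,sx,round((x-180)*2),round((y-200)*2))
# grip corners
g=np.array([.5155,.152,.008])
for z in(.148,.192):
  for y in(-.022,.022):
    a=np.radians(-3);q=g+[y*np.cos(a),y*np.sin(a),z]+np.array([0,-.006,0]);u,v=proj(W,f,d,q);x2,y2=wp(w,q,1.0);print("grip",z,y,((u-220)/.3+400).round(),((v-100)/.3).round(),round((x2-180)*2),round((y2-200)*2))
E
```

```text
3.8 0.008160865382464324 [-0.9 -0.   6.3] [ 0.07  0.24 -0.03]
-0.054 558.0 131.0
-0.02 560.0 171.0
-0.005 561.0 188.0
0 561.0 194.0
0.014 562.0 209.0
w -0.02 -0.006 182 143
w -0.02 0.006 230 142
w 0 -0.006 184 110
w 0 0.006 227 110
w 0.014 -0.006 186 90
w 0.014 0.006 225 90
grip 0.148 -0.022 529.0 219.0 188 14
grip 0.148 0.022 592.0 208.0 189 146
grip 0.192 -0.022 526.0 169.0 184 68
grip 0.192 0.022 591.0 158.0 186 224
```

```bash
python3 - <<'E'
from h import *
F2=get_image("side")["frame"][:,:,::-1];F1=get_image("scene")["frame"][:,:,::-1]
i=cv2.cvtColor(F2,cv2.COLOR_BGR2RGB)
a=cv2.resize(F2[125:175,245:295],(400,400),interpolation=cv2.INTER_CUBIC)
b=cv2.resize(F1[135:195,265:325],(400,400),interpolation=cv2.INTER_CUBIC)
cv2.imwrite("pics/g2.png",np.clip(np.hstack([a,b]).astype(float)*1.5,0,255).astype(np.uint8))
E
```

```text
(no output)
```

View pics/g2.png

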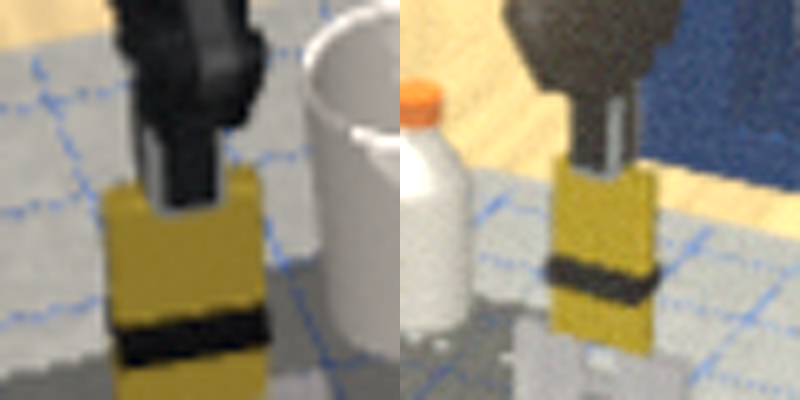

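```bash
python3 - <<'E'
from h import *
d1,W1,f1=cam("scene");d2,W2,f2=cam("side")
p=np.array([.1257,.5351,.2064]);x=np.array([.2288,.9735,0])
for o in(-.03,-.015,0,.014):
  for sx in(-.043,.043):
    q=p+x*sx-[0,0,o];print(o,sx,(np.array(proj(W1,f1,d1,q))/.7).round(),(np.array(proj(W2,f2,d2,q))/.7).round())
# now: triangulate visible fingertip & guard top, both views
def t(a,b):return tri([ray(W1,f1,d1,265+(a[0]-400)*.15,135+a[1]*.15),ray(W2,f2,d2,245+b[0]/8,125+b[1]/8)]).round(4)
print("tip",t((607,178),(187,212)),"gripTL",t((555,165),(106,200)),"guardtopL",t((548,263),(118,330)),"guardR",t((660,275),(270,310)))
E
```

```text
-0.03 -0.043 [332. 123.] [104. 118.]
-0.03 0.043 [356. 114.] [115.  91.]
-0.015 -0.043 [333. 129.] [107. 125.]
-0.015 0.043 [357. 120.] [118.  98.]
0 -0.043 [333. 135.] [110. 133.]
0 0.043 [357. 126.] [120. 106.]
0.014 -0.043 [333. 141.] [112. 139.]
0.014 0.043 [357. 131.] [122. 112.]
tip [0.5187 0.1504 0.1927] gripTL [0.4959 0.1538 0.1953] guardtopL [0.4957 0.148  0.1524] guardR [0.5421 0.1504 0.1521]
```

All three cameras agree that the real fingertips are at z ≈ 0.193. That is about 33 mm higher than the reported TCP implies, and the start picture shows the same offset. Only the top ~7 mm of the grip is held, so I'll reopen, go down another 33 mm and regrip, watching the force.

```bash
python3 -m crank '[0,0,0,0,0,0,45, 0,0,0,0,0,0,45, 0,0,0,0,0,0,45, 0,0,0,0,0,0,45, 0,0,0,0,0,-0.01,45, 0,0,0,0,0,-0.01,45, 0,0,0,0,0,-0.008,45, 0,0,0,0,0,-0.004,45, 0,0,0,0,0,0,45]' 60; python3 -m crank '[0,0,0,0,0,0,0, 0,0,0,0,0,0,0, 0,0,0,0,0,0,0, 0,0,0,0,0,0,0, 0,0,0,0,0,0,0, 0,0,0,0,0,0,0, 0,0,0,0,0,0,0]'; python3 - <<'E'
from h import *
F2=get_image("side")["frame"][:,:,::-1];F1=get_image("scene")["frame"][:,:,::-1]
a=cv2.resize(F2[125:175,245:295],(400,400),interpolation=cv2.INTER_CUBIC)
b=cv2.resize(F1[135:195,265:325],(400,400),interpolation=cv2.INTER_CUBIC)
cv2.imwrite("pics/g3.png",np.clip(np.hstack([a,b]).astype(float)*1.5,0,255).astype(np.uint8))
E
```

```text
time_s: 5.0
position: [0.5158, 0.1511, 0.1402]
tool_rot: [[0.053, 0.999, -0.002], [0.999, -0.053, -0.0], [-0.0, -0.002, -1.0]]
ft_force: [-0.1, -0.1, -0.2]
grip_width: 0.0388
time_s: 5.7
position: [0.5164, 0.1511, 0.1414]
tool_rot: [[0.053, 0.999, 0.001], [0.999, -0.053, 0.0], [0.0, 0.001, -1.0]]
ft_force: [-0.1, -0.0, 6.1]
grip_width: 0.0114
```

View pics/g3.png

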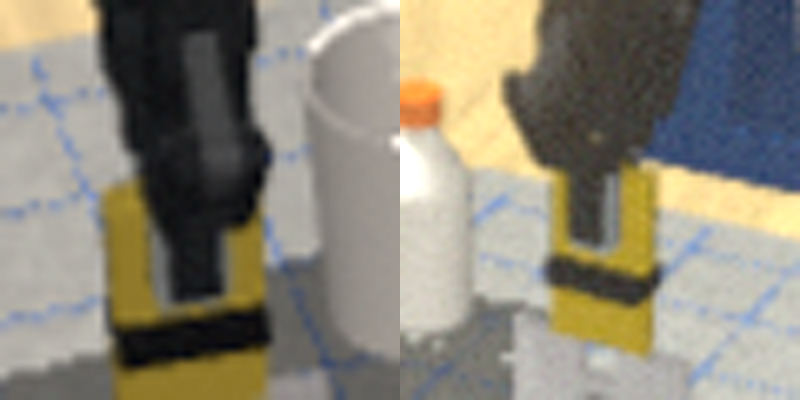

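The grip is now 11.4 mm wide with the tips just above the guard, and the gauge origin is at reported TCP z − 0.133. Next I'll lift, turn −93° on the way, and stop about 45 mm out from the board.

```bash
python3 -m crank '[0,0,0,0,0,0.005,0, 0,0,0,0,0,0.015,0, 0,0,0,0,0,0.025,0, 0,0,0,0,0,0.025,0, 0,0,0,0,0,0.025,0, 0,0,0,0,0,0.015,0, 0,0,0,0,0,0,0, 0,0,0,0,0,0,0]'; python3 -m crank '[0,0,-0.06,0.004,-0.01,0,0, 0,0,-0.11,0.007,-0.02,0,0, 0,0,-0.12,0.008,-0.03,0,0, 0,0,-0.12,0.008,-0.03,0,0, 0,0,-0.12,0.008,-0.03,0,0, 0,0,-0.12,0.008,-0.03,0,0, 0,0,-0.12,0.008,-0.03,0,0, 0,0,-0.12,0.006,-0.03,0,0, 0,0,-0.12,0.004,-0.03,0,0, 0,0,-0.12,0.002,-0.025,0,0, 0,0,-0.12,0,-0.025,0,0, 0,0,-0.12,0,-0.015,0,0, 0,0,-0.12,0,-0.01,0,0, 0,0,-0.09,0,-0.008,0,0, 0,0,-0.05,0,0,0,0, 0,0,0,0,0,0,0, 0,0,0,0,0,0,0]'; python3 - <<'E'
from h import *
F2=get_image("side")["frame"][:,:,::-1];F1=get_image("scene")["frame"][:,:,::-1]
s=observe();print(s["position"],s["tool_rot"].round(3).tolist(),s["grip_width"],s["time_s"])
a=cv2.resize(F2[210:310,260:360],(400,400),interpolation=cv2.INTER_CUBIC)
b=cv2.resize(F1[180:280,200:300],(400,400),interpolation=cv2.INTER_CUBIC)
cv2.imwrite("pics/p1.png",np.clip(np.hstack([a,b]).astype(float)*1.3,0,255).astype(np.uint8))
E
```

```text
time_s: 6.6
position: [0.5156, 0.151, 0.2501]
tool_rot: [[0.053, 0.999, -0.002], [0.999, -0.053, -0.0], [-0.0, -0.002, -1.0]]
ft_force: [-0.1, 0.3, -2.4]
grip_width: 0.0111
time_s: 8.3
position: [0.5788, -0.1717, 0.2499]
tool_rot: [[0.994, -0.11, -0.002], [-0.11, -0.994, 0.001], [-0.002, -0.001, -1.0]]
ft_force: [0.6, -0.0, -1.9]
grip_width: 0.0112
[ 0.57900397 -0.17165443  0.25046438] [[0.994, -0.11, -0.001], [-0.11, -0.994, 0.0], [-0.001, -0.0, -1.0]] 0.011271670059404524 8.4
```

View pics/p1.png

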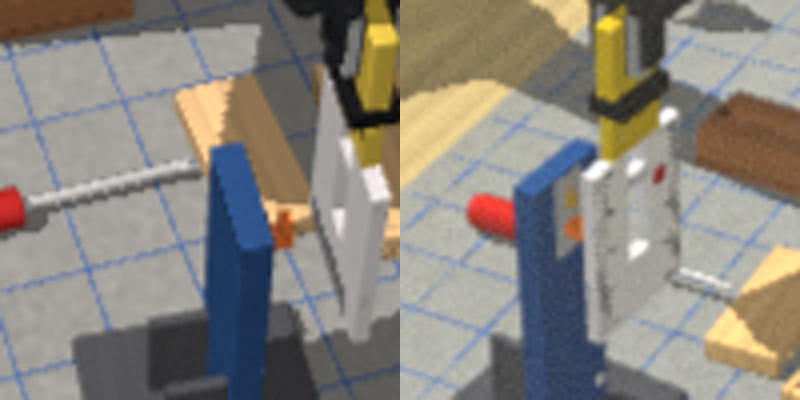

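The marked face (white, graduated, red dot at (658,174)) points outward, away from the board. The wrist camera now sees the gauge and hook edge-on, so I'll use it to refine the gap.

```bash
python3 - <<'E'
from h import *
d=get_image("wrist");F=d["frame"][:,:,::-1];s=observe();np.save("w2.npy",np.array(d["world_to_cam"]))
R=s["tool_rot"];p=s["position"]
for o in(-.03,0.0,.02,.1):print(wp(d,p+R[:,2]*o,1.0))
print(wp(d,[.5345,-.168,.194],1.0))
cv2.imwrite("pics/w2.png",cv2.resize(F[60:360,80:480],(800,600),interpolation=cv2.INTER_CUBIC))
E
```

```text
(np.float64(282.33482694778854), np.float64(279.0063007590057))
(np.float64(282.2120851042663), np.float64(253.07506290665918))
(np.float64(282.1474863001771), np.float64(239.6774911237477))
(np.float64(281.97271731347286), np.float64(204.2326054766207))
(np.float64(221.26779391210175), np.float64(222.19724911382656))
```

View pics/w2.png

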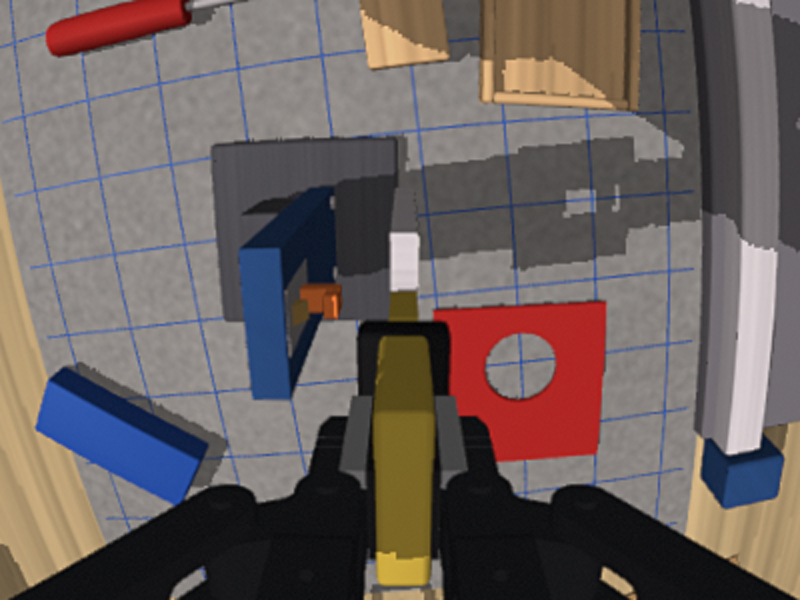

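```bash
python3 - <<'E'
from h import *
d=get_image("wrist");s=observe();p=s["position"];R=s["tool_rot"];print(p,s["time_s"])
w=lambda x,y,z:wz(d,x/2+80,y/2+60,z,1.0)
B={k:w(*v,.194) for k,v in dict(bf=(242,248),ff=(282,248),fn=(291,397),bn=(253,399)).items()}
for k in B:print(k,B[k].round(4))
e=B["ff"]-B["fn"];print(np.linalg.norm(e),np.degrees(np.arctan2(e[1],e[0])),np.linalg.norm(B["ff"]-B["bf"]))
M=(B["ff"]+B["fn"])/2;a=np.arctan2(e[1],e[0])-np.pi/2;n=np.array([np.cos(a),np.sin(a),0]);t=np.array([-n[1],n[0],0])
for k,v in dict(l1=(324,290,.171),l2=(340,290,.171),l3=(324,317,.171),l4=(340,317,.171)).items():
    q=w(*v);print(k,q.round(4),"stand x,y",round((q-M)@n*1e3,1),round((q-M)@t*1e3,1))
for y,z in((290,.2275),(233,.19),(240,.2)):
    for x in(391,418):print("blade",w(x,y,z).round(4))
for x in(380,426):print("gripTop end",w(x,580 ,.309).round(4))
for x in(376,432):print("gripTop far",w(x,410 ,.309).round(4))
for x in(376,432):print("gd",w(x,410 ,.309).round(4))
for q in((358,325),(450,325)):print("guard",w(*q,.2655).round(4))
print("tcp in stand",(p-M)@n,(p-M)@t,np.degrees(np.arctan2(R[1,0],R[0,0])),np.degrees(a))
E
```

```text
[ 0.57907082 -0.17170278  0.25081653] 8.5
bf [ 0.5244 -0.1379  0.194 ]
ff [ 0.539  -0.1397  0.194 ]
fn [ 0.5326 -0.1975  0.194 ]
bn [ 0.5174 -0.197   0.194 ]
0.058124068960046404 83.66488040494964 0.014714551967464939
l1 [ 0.5482 -0.1631  0.171 ] stand x,y 11.7 6.9
l2 [ 0.5545 -0.1638  0.171 ] stand x,y 18.0 6.9
l3 [ 0.5465 -0.1742  0.171 ] stand x,y 11.2 -4.4
l4 [ 0.5529 -0.1749  0.171 ] stand x,y 17.7 -4.4
blade [ 0.5774 -0.15    0.2275]
blade [ 0.5856 -0.151   0.2275]
blade [ 0.578  -0.1397  0.19  ]
blade [ 0.5875 -0.1408  0.19  ]
blade [ 0.5781 -0.1402  0.2   ]
blade [ 0.5872 -0.1412  0.2   ]
gripTop end [ 0.5715 -0.1913  0.309 ]
gripTop end [ 0.5814 -0.1924  0.309 ]
gripTop far [ 0.5761 -0.1496  0.309 ]
gripTop far [ 0.5865 -0.1508  0.309 ]
gd [ 0.5761 -0.1496  0.309 ]
gd [ 0.5865 -0.1508  0.309 ]
guard [ 0.5702 -0.1473  0.2655]
guard [ 0.5928 -0.1499  0.2655]
tcp in stand 0.043332866684363446 0.0017047546472747804 -6.35429422017343 -6.335119595050357
```

The numbers agree: both angles are −6.34°, and the gauge is 43 mm out from the board and central to about 1 mm. An entry at gauge origin z = 0.100 clears the lip and bar for every possible seat height. I'll drop 17 mm, then move in 37.5 mm.

```bash
python3 -m crank '[0,0,0,0,0,-0.006,0, 0,0,0,0,0,-0.006,0, 0,0,0,0,-0.001,-0.005,0, 0,0,0,-0.005,0.0005,0,0, 0,0,0,-0.008,0.0009,0,0, 0,0,0,-0.008,0.0009,0,0, 0,0,0,-0.006,0.0007,0,0, 0,0,0,0,0,0,0]'; python3 -m crank '[0,0,0,-0.004,0.0004,0,0, 0,0,0,-0.003,0.0003,0,0, 0,0,0,-0.0015,0.0002,0,0, 0,0,0,0,0,0,0]';  python3 -m crank '[0,0,0,-0.0015,0.0002,0,0, 0,0,0,0,0,0,0]'
```

```text
time_s: 9.3
position: [0.5514, -0.1698, 0.2346]
tool_rot: [[0.994, -0.112, 0.001], [-0.112, -0.994, -0.0], [0.001, 0.0, -1.0]]
ft_force: [-0.3, -0.7, -1.5]
grip_width: 0.0116
time_s: 9.7
position: [0.5435, -0.169, 0.234]
tool_rot: [[0.994, -0.112, 0.0], [-0.112, -0.994, 0.0], [0.0, -0.0, -1.0]]
ft_force: [0.3, 0.1, -1.7]
grip_width: 0.0113
time_s: 9.9
position: [0.5421, -0.1688, 0.234]
tool_rot: [[0.994, -0.112, -0.0], [-0.112, -0.994, -0.0], [-0.0, 0.0, -1.0]]
ft_force: [0.1, -0.5, -1.5]
grip_width: 0.0113
```

No contact, and the gauge is at about x = 6 mm in the stand frame. I'll lower it by feel.

```bash
python3 -m crank '[0,0,0,0,0,-0.002,0, 0,0,0,0,0,-0.002,0, 0,0,0,0,0,0,0]' | egrep 'pos|ft|gr'; python3 -m crank '[0,0,0,0,0,-0.002,0, 0,0,0,0,0,-0.002,0, 0,0,0,0,0,0,0]'| egrep 'pos|ft|gr'; python3 - <<'E'
from h import *
F2=get_image("side")["frame"][:,:,::-1];F=get_image("wrist")["frame"][:,:,::-1]
a=cv2.resize(F2[210:310,260:360],(400,400),interpolation=cv2.INTER_CUBIC)
b=cv2.resize(F[140:240,200:300],(400,400),interpolation=cv2.INTER_CUBIC)
cv2.imwrite("pics/p2.png",np.clip(np.hstack([a,b]).astype(float)*1.3,0,255).astype(np.uint8))
E
```

```text
position: [0.542, -0.1687, 0.2296]
ft_force: [0.3, -0.1, -1.0]
grip_width: 0.0111
position: [0.5422, -0.1688, 0.2258]
ft_force: [0.7, -0.5, -1.8]
grip_width: 0.0113
```

View pics/p2.png

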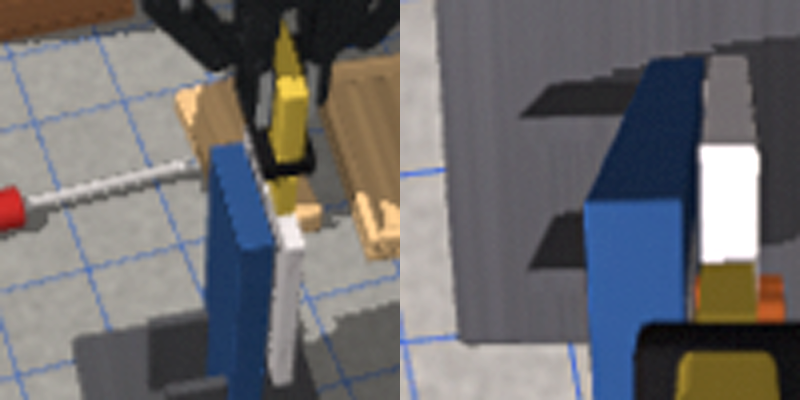

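The plate is parallel to the board with a small gap, and the lip at (770,300) is through the slot. I'll keep descending.

```bash
for i in 1 2; do python3 -m crank '[0,0,0,0,0,-0.002,0, 0,0,0,0,0,-0.002,0, 0,0,0,0,0,0,0]' | egrep 'pos|ft|gr'; done;  python3 -m crank '[0,0,0,0,0,-0.002,0, 0,0,0,0,0,0,0]'| egrep 'pos|ft|gr'
```

```text
position: [0.5428, -0.169, 0.2225]
ft_force: [2.8, -0.3, 2.7]
grip_width: 0.0115
position: [0.5422, -0.1689, 0.2177]
ft_force: [3.7, -1.2, -0.1]
grip_width: 0.0115
position: [0.5421, -0.1688, 0.2155]
ft_force: [4.1, -0.3, -1.0]
grip_width: 0.0113
```

The keeper is being pushed back: x force is about 4 N, after a first bump at z ≈ 0.2225. I'll continue in small steps.

```bash
for i in 1 2 3; do python3 -m crank '[0,0,0,0,0,-0.0015,0, 0,0,0,0,0,0,0]' | egrep 'pos|ft|gr'; done
```

```text
position: [0.5421, -0.1687, 0.2142]
ft_force: [4.0, -1.2, -1.9]
grip_width: 0.0111
position: [0.5414, -0.1686, 0.2117]
ft_force: [3.5, -1.4, -6.5]
grip_width: 0.0111
position: [0.5414, -0.1685, 0.211]
ft_force: [-0.3, -0.9, -2.8]
grip_width: 0.0111
```

```bash
for i in 1 2 3; do python3 -m crank '[0,0,0,0,0,-0.0015,0, 0,0,0,0,0,0,0]' | egrep 'pos|ft|gr'; done
```

```text
position: [0.5418, -0.1687, 0.2099]
ft_force: [0.3, 0.6, -0.6]
grip_width: 0.0111
position: [0.5421, -0.1688, 0.2089]
ft_force: [0.3, 0.1, 0.8]
grip_width: 0.0112
position: [0.5423, -0.1689, 0.2088]
ft_force: [-2.1, 0.0, 10.7]
grip_width: 0.0109
```

The keeper sprang out: the x force fell to 0 at z ≈ 0.211. Firm bottom came at 0.2088, for a seat at about 0.160. I'll ease off, then give the one firm press, aiming for about 15 N.

```bash
python3 -m crank '[0,0,0,0,0,0.001,0, 0,0,0,0,0,0,0]' | egrep 'pos|ft|gr'; python3 -m crank '[0,0,0,0,0,-0.0005,0, 0,0,0,0,0,-0.0005,0, 0,0,0,0,0,-0.0003,0, 0,0,0,0,0,-0.0002,0, 0,0,0,0,0,0,0, 0,0,0,0,0,0,0]' | egrep 'pos|ft|gr'
```

```text
position: [0.5422, -0.1689, 0.2088]
ft_force: [-1.4, 0.9, 7.0]
grip_width: 0.0111
position: [0.5424, -0.1689, 0.2087]
ft_force: [-4.6, 2.0, 15.2]
grip_width: 0.0112
```

```bash
python3 -m crank '[0,0,0,0,0,0,0, 0,0,0,0,0,0,0, 0,0,0,0,0,0.0008,0, 0,0,0,0,0,0.0008,0, 0,0,0,0,0,0,0]' | egrep 'time|pos|ft|gr'; python3 -m crank '[0,0,0,0,0,0,10, 0,0,0,0,0,0,20, 0,0,0,0,0,0,30, 0,0,0,0,0,0,45, 0,0,0,0,0,0,45, 0,0,0,0,0,0,45]' | egrep 'pos|ft|gr'; python3 - <<'E'
from h import *
F2=get_image("side")["frame"][:,:,::-1];F1=get_image("scene")["frame"][:,:,::-1]
a=cv2.resize(F2[200:300,260:360],(400,400),interpolation=cv2.INTER_CUBIC)
b=cv2.resize(F1[170:270,200:300],(400,400),interpolation=cv2.INTER_CUBIC)
cv2.imwrite("pics/p3.png",np.clip(np.hstack([a,b]).astype(float)*1.3,0,255).astype(np.uint8))
E
```

```text
time_s: 13.9
position: [0.5422, -0.1689, 0.2088]
ft_force: [-1.8, 1.1, 7.5]
grip_width: 0.0112
position: [0.5421, -0.1688, 0.208]
ft_force: [0.5, -0.1, 0.2]
grip_width: 0.0387
```

View pics/p3.png

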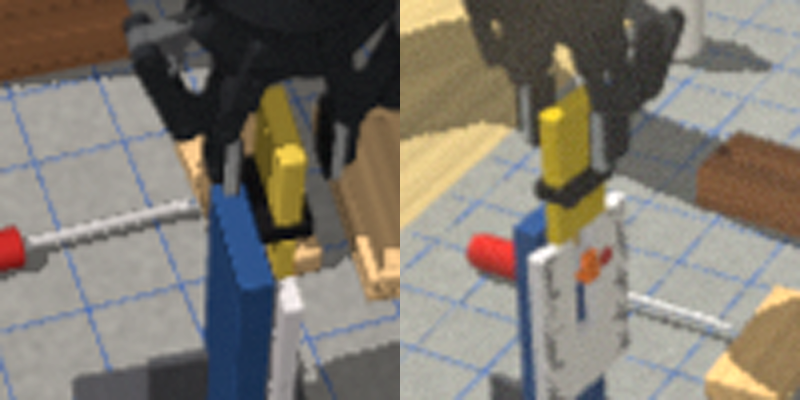

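The gauge hangs with the hook at the top of its slot (588,265), and the fingers are open and clear. Now I'll retreat upward and take a last look.

```bash
python3 -m crank '[0,0,0,0,0,0.005,45, 0,0,0,0,0,0.01,45, 0,0,0,0,0,0.02,45, 0,0,0,0,0,0.03,45, 0,0,0,0,0,0.03,45, 0,0,0,0,0,0.03,45, 0,0,0,0,0,0.015,45, 0,0,0,0,0,0,45, 0,0,0,0,0,0,45]'; python3 - <<'E'
from h import *
d1,W1,f1=cam("scene");d2,W2,f2=cam("side");F1=d1["frame"][:,:,::-1];F2=d2["frame"][:,:,::-1]
a=cv2.resize(F1[195:265,215:285],(400,400),interpolation=cv2.INTER_CUBIC)
b=cv2.resize(F2[200:300,260:360],(400,400),interpolation=cv2.INTER_CUBIC)
cv2.imwrite("pics/p4.png",np.clip(np.hstack([a,b]).astype(float)*1.3,0,255).astype(np.uint8))
E
```

```text
time_s: 15.5
position: [0.542, -0.1688, 0.3478]
tool_rot: [[0.994, -0.112, -0.0], [-0.112, -0.994, 0.0], [-0.0, -0.0, -1.0]]
ft_force: [0.3, -0.0, -1.6]
grip_width: 0.0382
```

View pics/p4.png

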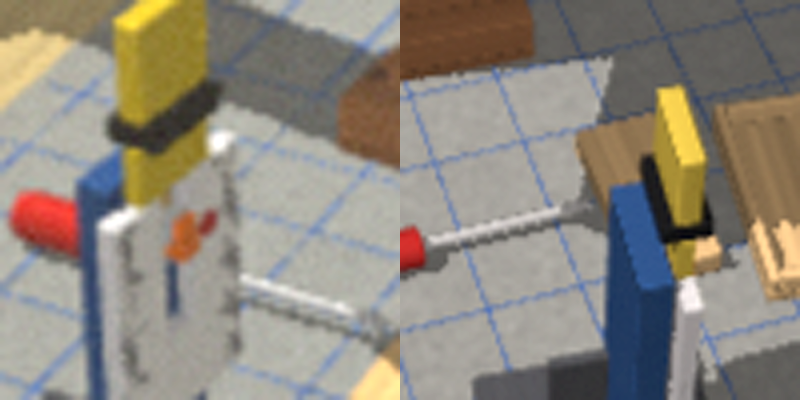

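The gauge hangs upright with its face outward, the hook at the slot top (185,240) and the robot well clear. One quick height check, then I'll hand in.

```bash
python3 -m crank '[0,0,0,0,0,0,45, 0,0,0,0,0,0,45]' | egrep 'time|ft'; python3 - <<'E'
from h import *
d1,W1,f1=cam("scene");d2,W2,f2=cam("side")
t=lambda a,b:tri([ray(W1,f1,d1,215+a[0]*.175,195+a[1]*.175),ray(W2,f2,d2,260+(b[0]-400)/4,200+b[1]/4)]).round(4)
print("grip top front near",t((137,35),(693,165)),"blade top near",t((118,232),(692,295)))
print(observe()["ft_force"].round(2));print(close_job())
E
```

```text
time_s: 15.8
ft_force: [-0.3, -0.0, 0.6]
grip top front near [ 0.5424 -0.1855  0.2599] blade top near [ 0.5408 -0.2004  0.1817]
[-0.41  0.2  -0.6 ]
the job is handed in; nothing more can be done
None
```

I hung the gauge on the orange hook with its white, graduated face outward, and handed the job in at about 16 s of the 48 s allowed.

**How it went:**
- **Grip:** My first grasp held only the top ~7 mm of the grip. In the pictures the fingertips stood about 33 mm higher than the reported tool position implied. I reopened, went down another 33 mm and regripped just above the finger guard before lifting anything.
- **Hanging:** I turned the gauge −93° on the way and passed it over the lip. Then I lowered it by feel, with the keeper pushing on it with about 4 N. That push dropped to zero 2 mm before the bottom, which shows the keeper sprang into the window.
- **Firm press:** I eased off and pressed once to about 15 N, then eased off and let go. While I was feeling for the bottom, one step had already reached about 11 N.

**Last checks:**
- **Position:** The pictures show the gauge upright and parallel to the board, with the hook at the top of its slot. The gripper is open and about 0.14 m up, and the wrist force is about zero.
- **Bystanders:** The ones in view looked undisturbed. I did not measure them.
- **Disagreement:** The last height estimate from the images put the grip top at 0.260 and the blade top at 0.182. From the arm's reading I expected about 0.267 and 0.185, so the images read 3 to 7 mm low. I put that down to reading coarse pixels, because the force at the bottom and the keeper's release both indicate it is fully home.
- **Not seen:** I could not see the keeper itself in the final pictures. Its release is known only from the force.

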